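# Lock the bayonet cap of the yerbera

## Task

Close the yerbera on the tray: pressing lightly, turn its cap clockwise by the knurled rim until you feel the lugs come over their slots, press it gently down home against its seal, and turn it on until the engraved line faces the pointer on the tin, so that it stays locked when you let go. Do not lift the cap off or force the lugs, and leave the other things on the tray where they are.

Things in the scene. Friction and masses are not known exactly. Their poses are not given: they have to be found in the camera images.
- tin: The yerbera: squat round steel tin, 112 mm across, held in a wooden ring of the tray so that it neither shifts nor turns. Origin: centre of its underside, on the tray's floor; z up, x axis towards the pointer. Its shoulder is 66 mm above the origin; on it stands a neck 60 mm across and 18 mm high.
- pointer (a point): Tip of the dark raised arrow on the tin's shoulder (arrow 14 mm long, 3 mm high), which points at the tin's axis: 37.5 mm from it, 69 mm above the tin's origin.
- neck_top (a point): Centre of the neck's top edge, 84 mm above the tin's origin. The edge is a ledge 4 mm thick with three unevenly spaced hidden slots for the cap's lugs; the cap enters at one angle only, with 0.07 rad of play either way. The neck is rolled in anyhow: that angle differs from tin to tin (engraved line 0.35 to 1.15 rad counter-clockwise of the pointer) and must be felt for.
- cap: Loose aluminium cap of the yerbera: knurled disc 66 mm across, 22 mm thick, about 120 g. Origin: centre of the disc's underside; z up, x axis along the engraved line. It now floats on a sprung seal, origin about 95 mm above the tin's; pressed 0.5 to 1.5 mm down, its lugs meet the hard ledge unless they are over the slots. Over 30 N on the tin (ledge, walls and seal together) does damage.
- cap_middle (a point): Centre of the cap's disc, half way up its knurled rim: a place to grip across. Clear room of 18 mm at the sides between the disc's underside and the tin's shoulder when the cap is home, 29 mm when it is up.
- cap_mark (a point): Outer end of the engraved dark line on the cap's top face, 30 mm from the cap's axis, 22 mm above the cap's origin. At the start it lies 1.35 to 1.75 rad counter-clockwise (seen from above) of the pointer; at the end it has to face the pointer. A hard stop lies at least 0.25 rad past the pointer.
- plug_end (a point): Lower end of the plug under the cap (38.6 mm across, 16 mm long, three lugs, 1.2 mm of play in the neck). Over the slots the cap goes down against the seal, 0.8 N per mm, 10 N when home: disc on the neck, cap origin 84 mm above the tin's. Turned on clockwise by 0.3 rad or more it is locked: let go, it rises only 2 mm. Not locked, it springs back up.
- sugar: Sugar tin of the same size beside the yerbera, with a domed lid and a small wooden ball knob, 103 mm high. Leave alone. Origin: centre of its underside.
- gourd: Dark wooden mate gourd on the tray, 82 mm across, 90 mm high. Leave alone. Origin: centre of its underside.
- bombilla: Steel drinking straw with a coiled filter, 195 mm long, lying on the tray. Leave alone. Origin: under its middle.
- scoop: Wooden spoon, 150 mm long, lying on the tray. Leave alone. Origin: under its middle.
Things that resemble listed ones, but are neither listed nor needed, are in the scene too. Of the things like the cap, leave any that is pink; of the rest the larger one is meant.

How it is judged (in metres and radians):
On the way:
1. the cap is pressed down home through its slots, the line still short of the pointer (z of cap in the frame of tin below 0.0885 m and y of cap_mark in the frame of tin above 0.006 m), for 0.1 s.
At the end, for the whole second after the job is handed in: The cap is let go, at rest, level (tilt under 0.08 rad), centred within 4 mm and locked down, its origin less than 88.5 mm above the tin's (it pops up to about 95 mm if not locked), with the engraved line facing the pointer within 4.5 mm sideways (8 degrees) (z of cap in the frame of tin below 0.0885 m and y of cap_mark in the frame of tin between -0.0045 and 0.0045 m and x of cap_mark in the frame of tin above 0.02 m and horizontal distance between cap and tin below 0.004 m and angle between cap's own z axis and vertical below 0.08 rad and linear speed of cap below 0.01 m/s); the robot touches nothing.
It fails at once if the cap's lugs are forced: more than 30 N between cap and tin (contact force between cap and tin above 30 N).
It fails at once if the cap is lifted off (z of cap in the frame of tin above 0.104 m).
It fails at once if something else on the tray is shifted by more than 2 cm (distance of any of sugar, gourd, bombilla, scoop from where it was at the start of the episode above 0.02 m).
It also fails if it takes over 58 s, if anything falls off the work surface, if the arm or the gripper's body presses on something with over 40 N, if the wrist force passes 120 N, or if a joint passes its speed limit or range.

## Robot

A 6-joint arm with a two-finger parallel gripper is mounted at the origin on the work surface. World frame = base frame: x ahead of the robot, y to its left, z up, the work surface at z = 0. Lengths are in m, angles in degrees, forces in N, time in s.
With the tool pointing down it reaches from about 0.3 to 0.775 m from the base axis. Payload 14.6 kg.
Tool frame: the origin (TCP) lies between the finger pads; the fingertips stand 25 mm ahead of it and the grasp point (between the pads) lies 6 mm ahead of it; z points along the fingers, y is the direction in which the jaws open and shut (so a half turn about z gives the same grasp; the last joint's range is limited). The gripper opens to 94 mm and grips with 3 to 60 N. Pads are 16 mm wide; open, the fingers measure 119 mm over their backs; the gripper's body (75 mm by 177 mm) begins 78 mm behind the grasp point.
Start: joints at [66.773, 17.183, 87.147, -0, 75.671, -3.816], TCP at [0.183, 0.519, 0.23] pointing down, gripper open.
Joint ranges: [-173.82, 173.82], [-45.26, 126.66], [13.44, 144.39], [-59.66, 239.66], [0, 175.72], [-146.38, 146.38]. Speed limits (degrees/s): [127.2, 127.2, 147.25, 180, 180, 180].

## Interface

Orientations are given as a 3x3 rotation matrix whose columns are the frame's x, y, z axes.
In Python, from plant import arm gives the robot as it stands.
- The arm moves only by the tool play_rows, never from a script. Its argument "series" is a list of rows, each an object of numbers: "tx", "ty", "tz": the shift along the tool's x, y, z in m; "turn": the turn about the tool's z in rad. In form: [{"tx": .., "ty": .., "tz": .., "turn": ..}, ...]. A call has exactly 5 rows; each row shifts and turns the commanded pose from where the row before left it, along the tool's axes as they then stand; what a row does not reach is not made up. A row lasts 1/8 s, in which the tool goes at most 62.5 mm and 10.7 degrees, less where a joint would pass 70% of its speed; a pose out of reach is approached as far as the arm can. A call is refused whole if a number of a shift passes 0.0625 or a number of a turn 0.188, either way. A call with a gripper value outside its range is refused whole. "jaw" is the opening, from 0 (shut) to 1 (fully open), set as the call begins (left out, the last holds). The fingers move at their own pace and stop on an object; the grip force is fixed at half the most. Time passes only in rows, so rows that do not move let the fingers close, or fill a call up. It gives the time, the measured TCP pose, the force and the opening at its end, in the units of the state.
- arm.observe(): the state, without advancing time (a new reading comes with each control period).
- arm.get_image(name): name is "scene" or "top" or "wrist"; returns a dict with "frame" (384x512x3 uint8, red, green, blue), "range_z" (384x512 float32, m along the optical axis (not along the pixel's ray), 0 where there is no reading), "camera_matrix" (3x3 intrinsics, pixels), "D" ([k1, k2, p1, p2, k3] as OpenCV has them; the pictures are not rectified), "T" (4x4, takes a point from camera to world coordinates). Camera axes: x right, y down, z forward; pixel columns grow to the right and rows downward; lengths in m; the calibration is good to about 2 mm. A picture is of the moment at which its call begins.
- arm.close_job(): hands the job in, once; it reports no verdict.
Trained networks look in the newest picture that a camera, given by its name, has taken for a name from the list of things; names that differ only in an ending like _2 or _b are one class to them, and where a whole thing is asked for, a point or a joint stands for the part that bears it (a point fixed in the world has none). Each returns a list of dicts, best first, with "p" (0 to 1); they miss things now and then, are a little off and sometimes report something else, mostly with a low value. They report only what shows in the picture. A call takes as long as a camera call. They do not tell look-alikes from the thing itself.
- arm.recognise(camera, query): "centre" ([row, column] in pixels, amid what is visible of it).
- arm.cut_out(camera, query): "pixels" (384x512 bool, what is visible of it) and "centre" ([row, column] in pixels, amid what is visible of it).
- arm.spot_point(camera, query): "centre" ([row, column] in pixels: a listed point, or the origin of a listed thing).
The state is a dict: "time_s": time; "joints": joint angles; "qd": joint speeds; "effort": joint torques, N m; "ee_pos": TCP position; "tool_rot": TCP orientation; "force": force on the tool from outside, world axes, zero at the start; "wrist_torque": the same for the moment, N m; "opening": finger opening in m.
Only numpy, scipy, OpenCV 4.12 (cv2) and the standard library are available. Lean on these libraries where they do the work, as an engineer would, in place of code of your own. Each camera call takes 0.05 s, during which the arm holds its last target. There are 200 camera calls.

## Working session

There is one attempt and no reset: what is moved stays moved. The work goes in short steps, Python scripts to look and compute and a tool call to move; the robot and the scene stay as the last step left them, time stands still between calls to the robot, and variables do not carry over. Pictures are saved under pics/ and viewed, about 8 in all and at most 12, crops included, and the job is handed in when it is done.

Besides the shell and the picture viewer there is one more tool, called after "Emit:" as name(argument=value, ...) on one line, values as JSON. play_rows: Moves the arm, as the interface text tells. Its arguments: {"type":"object","properties":{"series":{"type":"array"},"jaw":{"type":"number"}},"required":["series"]}

```bash
mkdir -p pics
cat > h.py <<'E'
import numpy as np, cv2
from plant import arm
def world(im,rc,z=None):
    r,c=rc; K=np.array(im['camera_matrix']);D=np.array(im['D']);T=np.array(im['T'])
    u=cv2.undistortPoints(np.array([[[c,r]]],float),K,D)[0,0]
    d=T[:3,:3]@np.array([u[0],u[1],1.]);o=T[:3,3]
    if z is None:
        s=im['range_z'][int(round(r)),int(round(c))]
    else: s=(z-o[2])/d[2]
    return o+s*d
E
python3 - <<'E'
from h import *
ims={}
for n in ['scene','top']:
    im=arm.get_image(n); cv2.imwrite(f'pics/{n}0.png',im['frame'][:,:,::-1])
    for q in ['tin','cap','sugar','gourd']:
        for d in arm.recognise(n,q): print(n,q,round(d['p'],2),np.round(d['centre']),np.round(world(im,d['centre']),3))
    for q in ['pointer','cap_mark','cap_middle']:
        for d in arm.spot_point(n,q): print(n,q,round(d['p'],2),np.round(d['centre'],1),np.round(world(im,d['centre']),3))
print(arm.observe())
a=cv2.imread('pics/scene0.png');b=cv2.imread('pics/top0.png')
cv2.imwrite('pics/both.png',cv2.resize(np.vstack([a,b]),(450,600)) if 0 else cv2.resize(np.hstack([a,b]),(800,300)))
E
```

```text
scene cap 0.73 [137. 209.] [ 0.225 -0.259  0.037]
scene cap 0.7 [215. 217.] [ 0.59  -0.14   0.128]
scene cap 0.58 [275. 131.] [ 0.755 -0.345  0.025]
scene cap 0.34 [187. 249.] [ 0.388 -0.095  0.011]
scene sugar 0.8 [245. 279.] [0.631 0.035 0.093]
scene gourd 0.88 [203. 311.] [0.48  0.1   0.096]
scene pointer 0.57 [235.7 220.8] [ 0.618 -0.126  0.074]
scene cap_mark 0.93 [215.6 229.4] [ 0.586 -0.106  0.127]
scene cap_mark 0.9 [134.  197.5] [ 0.213 -0.301  0.032]
scene cap_mark 0.47 [264.8 128.5] [ 0.714 -0.372  0.002]
scene cap_middle 0.88 [136.1 207.1] [ 0.223 -0.265  0.038]
scene cap_middle 0.81 [273.8 127.2] [ 0.753 -0.357  0.026]
scene cap_middle 0.62 [213.1 219.1] [ 0.578 -0.137  0.121]
top tin 0.87 [172. 288.] [ 0.552 -0.135  0.079]
top cap 0.91 [155. 291.] [ 0.584 -0.138  0.129]
top cap 0.84 [307. 341.] [ 0.229 -0.27   0.038]
top cap 0.65 [103. 366.] [ 0.747 -0.34   0.024]
top sugar 0.65 [158. 217.] [0.584 0.036 0.092]
top gourd 0.77 [214. 190.] [0.45  0.113 0.018]
top pointer 0.79 [146.1 287.5] [ 0.606 -0.13   0.127]
top cap_mark 0.88 [310.3 352.5] [ 0.222 -0.296  0.039]
top ca
[... 349 characters left out ...]
56535e+01,  4.29345992e-04,
        7.56705297e+01, -3.81398387e+00]), 'qd': array([ 0.00334155,  0.13914955,  0.14196961,  0.05691664,  0.05251106,
       -0.07157027]), 'effort': array([-3.56976770e-04, -5.31625593e+01, -3.52903068e+01,  7.09122419e-02,
        2.13221734e-02, -4.15615079e-05]), 'ee_pos': array([0.18279714, 0.518733  , 0.23046448]), 'tool_rot': array([[-9.43141823e-01,  3.32390587e-01,  5.98869655e-06],
       [ 3.32390587e-01,  9.43141822e-01,  3.23631582e-05],
       [ 5.10901895e-06,  3.25136344e-05, -9.99999999e-01]]), 'force': array([ 0.76611518, -0.52235953, -0.09242669]), 'wrist_torque': array([ 0.02017351, -0.03265954, -0.03190296]), 'opening': 0.09450179896967316}
```

View pics/top0.png

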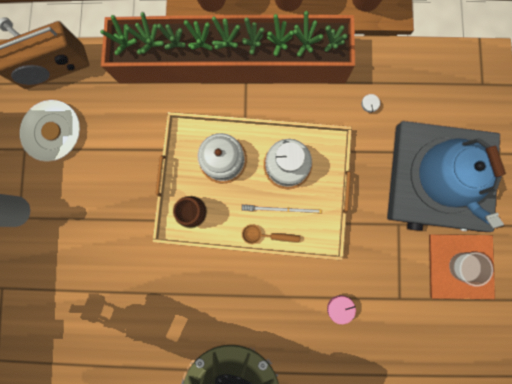

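The top view shows the tin and steel cap near (288,163), with the line pointing left (+y). The pink cap at (342,310) and the small white one at (371,103) are decoys.

Emit:
play_rows(series=[{"tx": -0.039,"ty": -0.032},{"tx": -0.039,"ty": -0.032},{"tx": -0.039,"ty": -0.032},{"tx": -0.039,"ty": -0.032},{"tx": -0.039,"ty": -0.032}], jaw=1)

```text
schema error: expected keys tx, ty, tz, turn
```

Emit:
play_rows(series=[{"tx": -0.039,"ty": -0.032},{"tx": -0.039,"ty": -0.032},{"tx": -0.039,"ty": -0.032},{"tx": -0.039,"ty": -0.032},{"tx": -0.039,"ty": -0.032}])

```text
schema error: expected keys tx, ty, tz, turn
```

Emit:
play_rows(series=[{"tx": -0.039,"ty": -0.032},{"tx": -0.039,"ty": -0.032},{"tx": -0.039,"ty": -0.032},{"tx": -0.03,"ty": -0.027},{"tx": -0.008,"ty": -0.008}])

```text
schema error: expected keys tx, ty, tz, turn
```

Run:
```python
from h import *
im=arm.get_image('wrist'); cv2.imwrite('pics/w1.png',im['frame'][:,:,::-1]); np.save('w1.npy',im,allow_pickle=True)
for q in ['pointer','cap_mark','cap_middle','tin']:
    for d in arm.spot_point('wrist',q): print(q,round(d['p'],2),np.round(d['centre'],1),np.round(world(im,d['centre']),4))
s=arm.observe();print(s['time_s'],s['joints'],s['ee_pos'],s['tool_rot'])
```

```text
1.05 [ 6.67709190e+01  1.71823187e+01  8.71472522e+01 -6.37634504e-04
  7.56674756e+01 -3.81484100e+00] [0.18281349 0.51872915 0.2304494 ] [[-9.43140991e-01  3.32392946e-01  3.02395462e-05]
 [ 3.32392947e-01  9.43140990e-01  4.31170983e-05]
 [-1.41883362e-05  5.07169147e-05 -9.99999999e-01]]
```

View pics/w1.png

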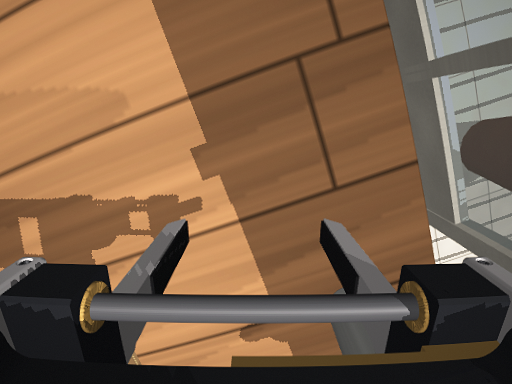

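The calls were refused because every row needs all four keys, so the arm has not moved. This wrist picture shows only the table. I'll resend the rows.

Emit:
play_rows(series=[{"tx": -0.039,"ty": -0.032,"tz": 0,"turn": 0},{"tx": -0.039,"ty": -0.032,"tz": 0,"turn": 0},{"tx": -0.039,"ty": -0.032,"tz": 0,"turn": 0},{"tx": -0.039,"ty": -0.032,"tz": 0,"turn": 0},{"tx": -0.039,"ty": -0.032,"tz": 0,"turn": 0}], jaw=1)

```text
time_s: 1.68
ee_pos: [0.3141, 0.3016, 0.2306]
tool_rot: [[-0.943, 0.332, 0.0], [0.332, 0.943, 0.0], [-0.0, 0.0, -1.0]]
force: [-0.0, 0.4, 0.3]
opening: 0.0939
```

Emit:
play_rows(series=[{"tx": -0.039,"ty": -0.032,"tz": 0,"turn": 0},{"tx": -0.039,"ty": -0.032,"tz": 0,"turn": 0},{"tx": -0.039,"ty": -0.032,"tz": 0,"turn": 0},{"tx": -0.039,"ty": -0.032,"tz": 0,"turn": 0},{"tx": -0.039,"ty": -0.032,"tz": 0,"turn": 0}])

```text
time_s: 2.3
ee_pos: [0.4449, 0.0857, 0.2307]
tool_rot: [[-0.943, 0.332, 0.001], [0.332, 0.943, 0.0], [-0.001, 0.0, -1.0]]
force: [1.1, -0.3, 0.8]
opening: 0.0944
```

Emit:
play_rows(series=[{"tx": -0.039,"ty": -0.032,"tz": 0,"turn": 0},{"tx": -0.039,"ty": -0.032,"tz": 0,"turn": 0},{"tx": -0.039,"ty": -0.032,"tz": 0,"turn": 0},{"tx": -0.03,"ty": -0.027,"tz": 0,"turn": 0},{"tx": -0.008,"ty": -0.008,"tz": 0,"turn": 0}])

```text
time_s: 2.92
ee_pos: [0.5473, -0.0894, 0.23]
tool_rot: [[-0.943, 0.334, -0.001], [0.334, 0.943, 0.0], [0.001, -0.0, -1.0]]
force: [0.3, -0.5, -0.5]
opening: 0.0942
```

Run:
```python
from h import *
im=arm.get_image('wrist'); cv2.imwrite('pics/w2.png',im['frame'][:,:,::-1])
for q in ['pointer','cap_mark','cap_middle','tin']:
    for d in arm.spot_point('wrist',q): print(q,round(d['p'],2),np.round(d['centre'],1),np.round(world(im,d['centre']),4))
s=arm.observe();print(s['time_s'],s['joints'],s['ee_pos'],s['tool_rot'])
```

```text
pointer 0.93 [254.3 243.4] [ 0.6001 -0.1216  0.1269]
pointer 0.57 [234.6 227.3] [ 0.5737 -0.1296  0.126 ]
cap_mark 0.91 [329.7 141.3] [ 0.5373 -0.1386  0.2918]
cap_mark 0.75 [234.1 250.8] [ 0.5808 -0.1064  0.127 ]
cap_middle 0.9 [337.4 147.3] [ 0.7436 -0.3487  0.0262]
cap_middle 0.71 [242.1 225.1] [ 0.5813 -0.1351  0.125 ]
tin 0.72 [209.5 227.6] [ 0.5533 -0.1231  0.1088]
tin 0.28 [127.6 212.2] [ 0.4674 -0.1207  0.0193]
3.175 [-1.28074041e+01  1.76087341e+01  8.65668478e+01  7.49373960e-03
  7.58165865e+01 -8.34536840e+01] [ 0.54659929 -0.08669284  0.23064418] [[-9.43480021e-01  3.31429366e-01  1.61395315e-04]
 [ 3.31429383e-01  9.43480024e-01  9.33486764e-05]
 [-1.21334763e-04  1.41563761e-04 -9.99999983e-01]]
```

View pics/w2.png

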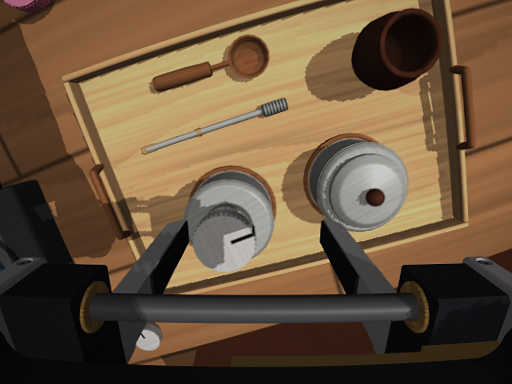

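The wrist view shows the cap at (225,240) with its line towards (250,236). The pointer is hidden behind the cap. Next I'll fit the cap from depth and look at the scene camera for the pointer.

```bash
cat >> h.py <<'E'
def cloud(im):
    h,w=im['range_z'].shape; K=np.array(im['camera_matrix']);D=np.array(im['D']);T=np.array(im['T'])
    g=np.stack(np.meshgrid(np.arange(w),np.arange(h)),-1).reshape(-1,1,2).astype(float)
    u=cv2.undistortPoints(g,K,D)[:,0]; z=im['range_z'].reshape(-1)
    P=np.c_[u*z[:,None],z]@T[:3,:3].T+T[:3,3]
    return P.reshape(h,w,3),z.reshape(h,w)>0
def captop(im,c=(0.58,-0.134),zr=(0.118,0.135)):
    P,ok=cloud(im)
    m=ok&(np.hypot(P[...,0]-c[0],P[...,1]-c[1])<.045)&(P[...,2]>zr[0])&(P[...,2]<zr[1])
    Q=P[m]; (x,y),r=cv2.minEnclosingCircle(Q[:,:2].astype(np.float32))
    g=im['frame'].astype(int).sum(-1); dk=m&(g<200)&(np.hypot(P[...,0]-x,P[...,1]-y)<.031)
    L=P[dk][:,:2]
    return (x,y,r,np.median(Q[:,2]),m.sum(),L)
E
python3 - <<'E'
from h import *
for n in ['wrist','top','scene']:
    im=arm.get_image(n); x,y,r,z,k,L=captop(im)
    print(n,'cam',np.round(im['T'][:3,3],3),'fwd',np.round(im['T'][:3,2],2),'cap',np.round([x,y,r,z],4),k,len(L))
    if len(L): 
        d=L-[x,y]; print(' line angle of mean',np.arctan2(*d.mean(0)[::-1]), 'mean r',np.hypot(*d.mean(0)), 'far',d[np.argmax(np.hypot(*d.T))])
    if n=='scene':
        cv2.imwrite('pics/s1.png',cv2.resize(im['frame'][190:270,180:300,::-1],None,fx=6,fy=6,interpolation=cv2.INTER_CUBIC))
        P,ok=cloud(im); ar=(np.abs(P[...,2]-.075)<.01)&(np.hypot(P[...,0]-x,P[...,1]-y)<.062); g=im['frame'].astype(int).sum(-1)
        for i,j in zip(*np.where(ar&(g<180))): print(i,j,np.round(P[i,j],4),g[i,j])
E
```

```text
wrist cam [ 0.47  -0.061  0.386] fwd [ 0.26 -0.09 -0.96] cap [ 0.5822 -0.137   0.0334  0.126 ] 2875 61
 line angle of mean 1.5896147889122514 mean r 0.0198745508065587 far [-0.00023131  0.03086194]
top cam [ 0.421 -0.089  0.938] fwd [ 0.09  0.04 -0.99] cap [ 0.  0.  0. nan] 0 0
scene cam [1.311 0.101 1.171] fwd [-0.61 -0.12 -0.78] cap [ 0.5853 -0.135   0.0349  0.1253] 427 0
  return _methods._mean(a, axis=axis, dtype=dtype,
  ret = ret.dtype.type(ret / rcount)
```

View pics/s1.png

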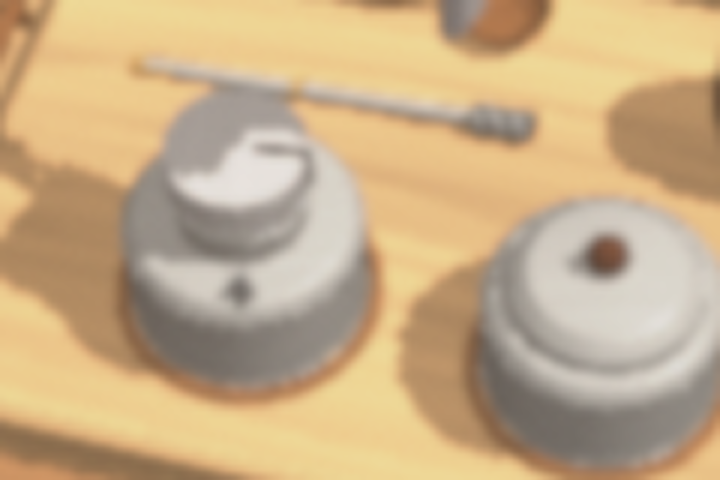

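The crop shows the arrow on the shoulder at about (239,291), with its tip at (241,275). That is scene pixel row 236–238.5, column 220. The line points at +y.

Run:
```python
from h import *
im=arm.get_image('scene')
for rc,z in [((238.5,219.8),.077),((235.7,220.5),.078),((235.7,220.5),None),((238.5,219.8),None)]: print(np.round(world(im,rc,z),4))
P,ok=cloud(im)
m=(np.hypot(P[...,0]-.583,P[...,1]+.136)<.07)&ok&(P[...,2]>.05)
r,c=np.where(m); print('tin px',r.min(),r.max(),c.min(),c.max())
# outer tin circle from shoulder-band + cap circle
q=m&(abs(P[...,2]-.073)<.006); (x,y),R=cv2.minEnclosingCircle(P[q][:,:2].astype(np.float32)); print('shoulder',x,y,R)
im=arm.get_image('wrist');P,ok=cloud(im);m=(np.hypot(P[...,0]-.583,P[...,1]+.136)<.07)&ok
q=m&(abs(P[...,2]-.073)<.006); (x,y),R=cv2.minEnclosingCircle(P[q][:,:2].astype(np.float32)); print('shoulder w',x,y,R, np.median(P[q][:,2]))
```

```text
[ 0.6293 -0.1257  0.077 ]
[ 0.6209 -0.1257  0.078 ]
[ 0.6199 -0.126   0.0765]
[ 0.6291 -0.1258  0.0767]
tin px 77 247 199 243
shoulder 0.5862463712692261 -0.13504675030708313 0.05673913285136223
shoulder w 0.5824044346809387 -0.13660822808742523 0.055946316570043564 0.07473512304110908
```

Emit:
play_rows(series=[{"tx": -0.05,"ty": -0.035,"tz": 0,"turn": 0},{"tx": 0,"ty": 0,"tz": 0,"turn": 0.185},{"tx": 0,"ty": 0,"tz": 0,"turn": 0.185},{"tx": 0,"ty": 0,"tz": 0,"turn": 0.185},{"tx": 0,"ty": 0,"tz": 0,"turn": 0.185}])

```text
time_s: 4.05
ee_pos: [0.5824, -0.1371, 0.2305]
tool_rot: [[-0.467, 0.884, 0.0], [0.884, 0.467, 0.0], [0.0, 0.0, -1.0]]
force: [-0.1, -0.4, -1.4]
opening: 0.0939
```

Emit:
play_rows(series=[{"tx": 0,"ty": 0,"tz": 0,"turn": 0.185},{"tx": 0,"ty": 0,"tz": 0,"turn": 0.185},{"tx": 0,"ty": 0,"tz": 0,"turn": 0.185},{"tx": 0,"ty": 0,"tz": 0,"turn": 0},{"tx": 0,"ty": 0,"tz": 0,"turn": 0}])

```text
time_s: 4.68
ee_pos: [0.5824, -0.1373, 0.2305]
tool_rot: [[0.059, 0.998, 0.0], [0.998, -0.059, -0.0], [-0.0, 0.0, -1.0]]
force: [0.0, 0.0, 0.6]
opening: 0.0942
```

```bash
cat > m.py <<'E'
from h import *
im=arm.get_image('wrist'); cv2.imwrite('pics/w3.png',im['frame'][:,:,::-1])
x,y,r,z,k,L=captop(im); d=L-[x,y]; print('cap',x,y,r,z,len(L),'line ang',np.arctan2(*d.mean(0)[::-1]))
P,ok=cloud(im);m=(np.hypot(P[...,0]-x,P[...,1]-y)<.07)&ok
q=m&(abs(P[...,2]-.073)<.006); (x2,y2),R=cv2.minEnclosingCircle(P[q][:,:2].astype(np.float32)); print('shoulder',x2,y2,R,np.median(P[q][:,2]))
for n in ['pointer','cap_mark']:
    for t in arm.spot_point('wrist',n): print(n,round(t['p'],2),np.round(t['centre'],1),np.round(world(im,t['centre']),4))
g=im['frame'].astype(int).sum(-1); rr=np.hypot(P[...,0]-x2,P[...,1]-y2); a=q&(g<230)&(rr>.035)&(rr<.053)
A=P[a][:,:2]-[x2,y2]; th=np.arctan2(A[:,1],A[:,0]); print('dark hist',np.histogram(th,np.arange(-3.2,3.3,.2)))
A=A[abs(th-.2)<.25]; print('arrow',A.mean(0) if len(A) else None,len(A),np.arctan2(*A.mean(0)[::-1]) if len(A) else '')
s=arm.observe();print(s['time_s'],s['joints'],s['ee_pos'],s['tool_rot'])
E
python3 m.py
```

```text
cap 0.5823230147361755 -0.1368391215801239 0.0338650606572628 0.12620069781710147 71 line ang 1.5912946297646353
shoulder 0.5823081731796265 -0.13681960105895996 0.05658986046910286 0.07480057615941818
pointer 0.71 [178.3 290.8] [ 0.6235 -0.1317  0.079 ]
pointer 0.32 [ 41.  256.9] [0.5924 0.0112 0.0938]
cap_mark 0.79 [166.9 252.7] [ 0.5814 -0.1072  0.1256]
cap_mark 0.19 [163.9 173.4] [ 0.4713 -0.1169  0.0162]
dark hist (array([ 0,  0,  0,  0,  1,  1,  0,  0,  0,  0,  0,  2,  0,  0,  0,  0, 40,
       41,  0,  0,  0,  0,  0,  0,  0,  0,  0,  0,  0,  0,  0,  0]), array([-3.20000000e+00, -3.00000000e+00, -2.80000000e+00, -2.60000000e+00,
       -2.40000000e+00, -2.20000000e+00, -2.00000000e+00, -1.80000000e+00,
       -1.60000000e+00, -1.40000000e+00, -1.20000000e+00, -1.00000000e+00,
       -8.00000000e-01, -6.00000000e-01, -4.00000000e-01, -2.00000000e-01,
        2.66453526e-15,  2.00000000e-01,  4.00000000e-01,  6.00000000e-01,
        8.00000000e-01,  1.00000000e+00,  1.20000000e+00,  1.40000000e+00,
        1.60000000e+00,  1.80000000e+00,  2.00000000e+00,  2.20000000e+00,
        2.40000000e+00,  2.60000000e+00,  2.80000000e+00,  3.00000000e+00,
        3.20000000e+00]))
arrow [0.04365874 0.00876655] 81 0.19816197998964194
4.825 [-1.67777804e+01  2.34051929e+01  7.87773803e+01 -1.94854444e-04
  7.78179649e+01 -1.32898656e+01] [ 0.58243326 -0.13737411  0.2304475 ] [[ 6.08372890e-02  9.98147697e-01 -9.95060949e-06]
 [ 9.98147697e-01 -6.08372890e-02 -4.72016493e-07]
 [-1.07651028e-06 -9.90346174e-06 -1.00000000e+00]]
```

View pics/w3.png

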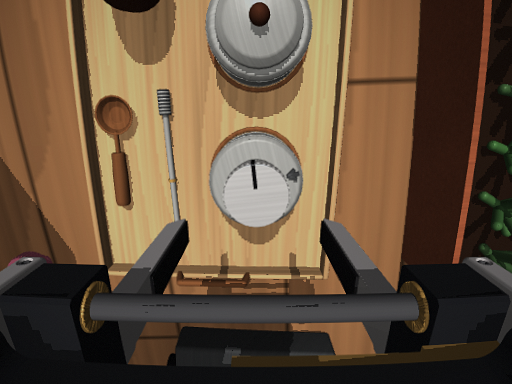

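The wrist view shows the line at (253,172) pointing up and the arrow at (292,175). The cap line sits at 1.591 rad and the pointer at 0.198, so there is 1.393 rad to turn. The tool is centred over the cap to within 0.6 mm, so I'll descend.

Emit:
play_rows(series=[{"tx": 0.0005,"ty": 0,"tz": 0.04,"turn": 0},{"tx": 0,"ty": 0,"tz": 0.04,"turn": 0},{"tx": 0,"ty": 0,"tz": 0.02,"turn": 0},{"tx": 0,"ty": 0,"tz": 0.0085,"turn": 0},{"tx": 0,"ty": 0,"tz": 0,"turn": 0}])

```text
time_s: 5.45
ee_pos: [0.5826, -0.1369, 0.1221]
tool_rot: [[0.062, 0.998, -0.0], [0.998, -0.062, -0.0], [-0.0, -0.0, -1.0]]
force: [0.4, -0.6, -0.2]
opening: 0.094
```

Emit:
play_rows(series=[{"tx": 0,"ty": 0,"tz": 0,"turn": 0},{"tx": 0,"ty": 0,"tz": 0,"turn": 0},{"tx": 0,"ty": 0,"tz": 0,"turn": 0},{"tx": 0,"ty": 0,"tz": 0,"turn": 0},{"tx": 0,"ty": 0,"tz": 0,"turn": 0}], jaw=0.73)

```text
time_s: 6.08
ee_pos: [0.5826, -0.1369, 0.1221]
tool_rot: [[0.063, 0.998, 0.0], [0.998, -0.063, -0.0], [-0.0, 0.0, -1.0]]
force: [1.0, -0.5, 0.7]
opening: 0.0684
```

Emit:
play_rows(series=[{"tx": 0,"ty": 0,"tz": 0,"turn": 0},{"tx": 0,"ty": 0,"tz": 0,"turn": 0},{"tx": 0,"ty": 0,"tz": 0,"turn": 0},{"tx": 0,"ty": 0,"tz": 0,"turn": 0},{"tx": 0,"ty": 0,"tz": 0,"turn": 0}], jaw=0.71)

```text
time_s: 6.7
ee_pos: [0.5825, -0.1369, 0.122]
tool_rot: [[0.063, 0.998, 0.0], [0.998, -0.063, -0.0], [-0.0, 0.0, -1.0]]
force: [1.0, -0.3, 0.0]
opening: 0.0668
```

No side force yet, so I'll close onto the rim.

Emit:
play_rows(series=[{"tx": 0,"ty": 0,"tz": 0,"turn": 0},{"tx": 0,"ty": 0,"tz": 0,"turn": 0},{"tx": 0,"ty": 0,"tz": 0,"turn": 0},{"tx": 0,"ty": 0,"tz": 0,"turn": 0},{"tx": 0,"ty": 0,"tz": 0,"turn": 0}], jaw=0.67)

```text
time_s: 7.32
ee_pos: [0.5827, -0.1369, 0.1221]
tool_rot: [[0.063, 0.998, 0.001], [0.998, -0.063, -0.0], [-0.0, 0.001, -1.0]]
force: [5.0, -0.7, 1.4]
opening: 0.0655
```

Emit:
play_rows(series=[{"tx": 0,"ty": 0.0005,"tz": 0,"turn": 0},{"tx": 0,"ty": 0,"tz": 0,"turn": 0},{"tx": 0,"ty": 0,"tz": 0.0005,"turn": 0},{"tx": 0,"ty": 0,"tz": 0.0005,"turn": 0},{"tx": 0,"ty": 0,"tz": 0,"turn": 0}], jaw=0.6)

```text
time_s: 7.95
ee_pos: [0.5828, -0.1369, 0.1213]
tool_rot: [[0.063, 0.998, -0.0], [0.998, -0.063, -0.0], [-0.0, -0.0, -1.0]]
force: [-0.8, 0.3, 5.5]
opening: 0.0652
```

Emit:
play_rows(series=[{"tx": 0,"ty": 0,"tz": 0,"turn": 0.07},{"tx": 0,"ty": 0,"tz": 0,"turn": 0.07},{"tx": 0,"ty": 0,"tz": 0,"turn": 0.04},{"tx": 0,"ty": 0,"tz": 0.0003,"turn": 0},{"tx": 0,"ty": 0,"tz": 0,"turn": 0}])

```text
time_s: 8.57
ee_pos: [0.5829, -0.1371, 0.1212]
tool_rot: [[0.241, 0.971, -0.0], [0.971, -0.241, -0.0], [-0.0, 0.0, -1.0]]
force: [-2.2, 0.6, 8.8]
opening: 0.0657
```

Pressing another 0.3 mm adds about 3 N, so the lugs are on the ledge. Next I'll turn in small steps.

Emit:
play_rows(series=[{"tx": 0,"ty": 0,"tz": 0,"turn": 0.05},{"tx": 0,"ty": 0,"tz": 0,"turn": 0},{"tx": 0,"ty": 0,"tz": 0,"turn": 0.05},{"tx": 0,"ty": 0,"tz": 0,"turn": 0},{"tx": 0,"ty": 0,"tz": 0,"turn": 0}])

```text
time_s: 9.2
ee_pos: [0.583, -0.1372, 0.1212]
tool_rot: [[0.337, 0.942, 0.0], [0.942, -0.337, -0.0], [-0.0, 0.0, -1.0]]
force: [-1.7, -1.5, 7.8]
opening: 0.065
```

Emit:
play_rows(series=[{"tx": 0,"ty": 0,"tz": 0,"turn": 0.05},{"tx": 0,"ty": 0,"tz": 0,"turn": 0},{"tx": 0,"ty": 0,"tz": 0,"turn": 0.05},{"tx": 0,"ty": 0,"tz": 0,"turn": 0},{"tx": 0,"ty": 0,"tz": 0,"turn": 0}])

```text
time_s: 9.82
ee_pos: [0.5829, -0.1371, 0.121]
tool_rot: [[0.429, 0.903, 0.0], [0.903, -0.429, -0.0], [-0.0, 0.0, -1.0]]
force: [-0.5, -1.3, 5.4]
opening: 0.0654
```

The force fell a little, so I'll test with a small press.

Emit:
play_rows(series=[{"tx": 0,"ty": 0,"tz": 0.0003,"turn": 0},{"tx": 0,"ty": 0,"tz": 0.0003,"turn": 0},{"tx": 0,"ty": 0,"tz": 0,"turn": 0},{"tx": 0,"ty": 0,"tz": 0,"turn": 0},{"tx": 0,"ty": 0,"tz": 0,"turn": 0}])

```text
time_s: 10.45
ee_pos: [0.583, -0.1371, 0.1208]
tool_rot: [[0.429, 0.903, 0.0], [0.903, -0.429, -0.0], [-0.0, 0.0, -1.0]]
force: [-2.2, -0.4, 8.9]
opening: 0.0653
```

Emit:
play_rows(series=[{"tx": 0,"ty": 0,"tz": 0,"turn": 0.05},{"tx": 0,"ty": 0,"tz": 0,"turn": 0},{"tx": 0,"ty": 0,"tz": 0,"turn": 0.05},{"tx": 0,"ty": 0,"tz": 0,"turn": 0},{"tx": 0,"ty": 0,"tz": 0,"turn": 0}])

```text
time_s: 11.08
ee_pos: [0.5829, -0.1369, 0.1199]
tool_rot: [[0.515, 0.857, -0.0], [0.857, -0.515, 0.0], [-0.0, -0.0, -1.0]]
force: [-0.0, -0.7, 2.5]
opening: 0.0653
```

The cap dropped and the force fell to 2.5 N, so the lugs are over the slots. Now I'll press down.

Emit:
play_rows(series=[{"tx": 0,"ty": 0,"tz": 0.001,"turn": 0},{"tx": 0,"ty": 0,"tz": 0.001,"turn": 0},{"tx": 0,"ty": 0,"tz": 0.001,"turn": 0},{"tx": 0,"ty": 0,"tz": 0,"turn": 0},{"tx": 0,"ty": 0,"tz": 0,"turn": 0}])

```text
time_s: 11.7
ee_pos: [0.5829, -0.1369, 0.1171]
tool_rot: [[0.517, 0.856, -0.0], [0.856, -0.517, 0.0], [-0.0, -0.0, -1.0]]
force: [-2.2, -0.1, 4.1]
opening: 0.0654
```

Emit:
play_rows(series=[{"tx": 0,"ty": 0,"tz": 0.0015,"turn": 0},{"tx": 0,"ty": 0,"tz": 0.0015,"turn": 0},{"tx": 0,"ty": 0,"tz": 0.0015,"turn": 0},{"tx": 0,"ty": 0,"tz": 0,"turn": 0},{"tx": 0,"ty": 0,"tz": 0,"turn": 0}])

```text
time_s: 12.32
ee_pos: [0.583, -0.1369, 0.1128]
tool_rot: [[0.517, 0.856, 0.0], [0.856, -0.517, -0.0], [-0.0, 0.0, -1.0]]
force: [-3.0, 0.3, 8.1]
opening: 0.0653
```

Emit:
play_rows(series=[{"tx": 0,"ty": 0,"tz": 0.0007,"turn": 0},{"tx": 0,"ty": 0,"tz": 0.0005,"turn": 0},{"tx": 0,"ty": 0,"tz": 0,"turn": 0},{"tx": 0,"ty": 0,"tz": 0,"turn": 0},{"tx": 0,"ty": 0,"tz": 0,"turn": 0}])

```text
time_s: 12.95
ee_pos: [0.583, -0.1369, 0.1118]
tool_rot: [[0.517, 0.856, 0.0], [0.856, -0.517, -0.0], [0.0, 0.0, -1.0]]
force: [-4.1, 0.2, 9.3]
opening: 0.0654
```

Emit:
play_rows(series=[{"tx": -0.0002,"ty": -0.0003,"tz": 0.0004,"turn": 0},{"tx": 0,"ty": 0,"tz": 0.0004,"turn": 0},{"tx": 0,"ty": 0,"tz": 0.0003,"turn": 0},{"tx": 0,"ty": 0,"tz": 0,"turn": 0},{"tx": 0,"ty": 0,"tz": 0,"turn": 0}])

```text
time_s: 13.58
ee_pos: [0.5829, -0.137, 0.1113]
tool_rot: [[0.517, 0.856, 0.001], [0.856, -0.517, -0.0], [0.0, 0.001, -1.0]]
force: [-4.3, 1.8, 14.3]
opening: 0.0656
```

The force jumped to 14 N, so the cap is home. I'll ease off slightly and turn it on.

Emit:
play_rows(series=[{"tx": -0.0001,"ty": -0.0002,"tz": -0.0004,"turn": 0},{"tx": 0,"ty": 0,"tz": 0,"turn": 0.05},{"tx": 0,"ty": 0,"tz": 0,"turn": 0.05},{"tx": 0,"ty": 0,"tz": 0,"turn": 0.05},{"tx": 0,"ty": 0,"tz": 0,"turn": 0}])

```text
time_s: 14.2
ee_pos: [0.5829, -0.1371, 0.1114]
tool_rot: [[0.64, 0.769, 0.002], [0.769, -0.64, -0.0], [0.001, 0.002, -1.0]]
force: [-0.9, -0.5, 9.5]
opening: 0.0655
```

Emit:
play_rows(series=[{"tx": 0,"ty": 0,"tz": 0,"turn": 0.06},{"tx": 0,"ty": 0,"tz": 0,"turn": 0.06},{"tx": 0,"ty": 0,"tz": 0,"turn": 0.06},{"tx": 0,"ty": 0,"tz": 0,"turn": 0.06},{"tx": 0,"ty": 0,"tz": 0,"turn": 0}])

```text
time_s: 14.82
ee_pos: [0.5829, -0.1371, 0.1114]
tool_rot: [[0.804, 0.595, 0.002], [0.595, -0.804, -0.0], [0.001, 0.001, -1.0]]
force: [-0.4, -0.1, 9.6]
opening: 0.0655
```

Emit:
play_rows(series=[{"tx": 0,"ty": 0,"tz": 0,"turn": 0.06},{"tx": 0,"ty": 0,"tz": 0,"turn": 0.06},{"tx": 0,"ty": 0,"tz": 0,"turn": 0.06},{"tx": 0,"ty": 0,"tz": 0,"turn": 0.06},{"tx": 0,"ty": 0,"tz": 0,"turn": 0}])

```text
time_s: 15.45
ee_pos: [0.5829, -0.137, 0.1114]
tool_rot: [[0.922, 0.386, 0.002], [0.386, -0.922, -0.0], [0.001, 0.001, -1.0]]
force: [-1.0, 0.8, 8.5]
opening: 0.0657
```

Emit:
play_rows(series=[{"tx": 0,"ty": 0,"tz": 0,"turn": 0.07},{"tx": 0,"ty": 0,"tz": 0,"turn": 0.07},{"tx": 0,"ty": 0,"tz": 0,"turn": 0.07},{"tx": 0,"ty": 0,"tz": 0,"turn": 0.07},{"tx": 0,"ty": 0,"tz": 0,"turn": 0}])

```text
time_s: 16.08
ee_pos: [0.5829, -0.137, 0.1114]
tool_rot: [[0.993, 0.116, 0.002], [0.116, -0.993, -0.0], [0.002, 0.0, -1.0]]
force: [-0.4, -0.1, 9.1]
opening: 0.0654
```

Run:
```python
from h import *
im=arm.get_image('wrist'); cv2.imwrite('pics/w4.png',im['frame'][:,:,::-1])
x,y,r,z,k,L=captop(im,(.5825,-.137),(.105,.122)); d=L-[.5825,-.137]; print('cap',x,y,r,z,len(L),'line ang',np.arctan2(*d.mean(0)[::-1]) if len(L) else '')
for n in ['pointer','cap_mark']:
    for c in ['wrist','scene']:
        for t in arm.spot_point(c,n)[:2]: print(c,n,round(t['p'],2),np.round(t['centre'],1))
```

```text
cap 0.5904606580734253 -0.13616672158241272 0.04425643011927605 0.11503587054201703 403 line ang 0.09677226581305524
wrist pointer 0.94 [177.4 247.7]
scene pointer 0.73 [236.  221.3]
scene pointer 0.44 [253.2 280.2]
wrist cap_mark 0.7 [201.9 248.3]
scene cap_mark 0.69 [217.9 232.1]
scene cap_mark 0.58 [135.8 198.7]
```

View pics/w4.png

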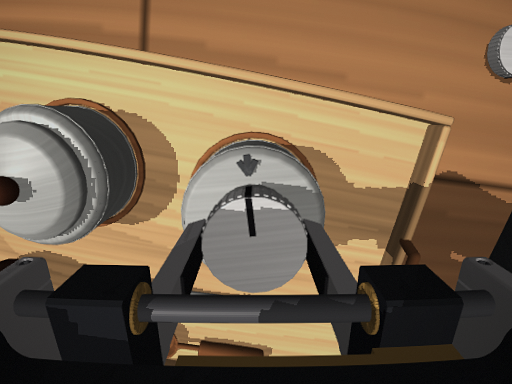

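The line runs from (252,236) to (248,188) and faces the arrow tip at (248,177). I'll release, lift and measure.

Emit:
play_rows(series=[{"tx": 0,"ty": 0,"tz": -0.0015,"turn": 0},{"tx": 0,"ty": 0,"tz": 0,"turn": 0},{"tx": 0,"ty": 0,"tz": 0,"turn": 0},{"tx": 0,"ty": 0,"tz": 0,"turn": 0},{"tx": 0,"ty": 0,"tz": 0,"turn": 0}])

```text
time_s: 16.95
ee_pos: [0.5829, -0.137, 0.1128]
tool_rot: [[0.993, 0.117, 0.002], [0.117, -0.993, -0.0], [0.002, 0.0, -1.0]]
force: [-0.2, -0.4, 8.0]
opening: 0.0657
```

Emit:
play_rows(series=[{"tx": 0,"ty": 0,"tz": 0,"turn": 0},{"tx": 0,"ty": 0,"tz": 0,"turn": 0},{"tx": 0,"ty": 0,"tz": 0,"turn": 0},{"tx": 0,"ty": 0,"tz": 0,"turn": 0},{"tx": 0,"ty": 0,"tz": 0,"turn": 0}], jaw=1)

```text
time_s: 17.58
ee_pos: [0.5824, -0.1369, 0.1121]
tool_rot: [[0.993, 0.118, -0.0], [0.118, -0.993, 0.0], [-0.0, -0.0, -1.0]]
force: [0.7, 0.5, 0.2]
opening: 0.0937
```

Emit:
play_rows(series=[{"tx": 0,"ty": 0,"tz": -0.03,"turn": 0},{"tx": 0,"ty": 0,"tz": -0.04,"turn": 0},{"tx": 0,"ty": 0,"tz": -0.04,"turn": 0},{"tx": 0,"ty": 0,"tz": 0,"turn": 0},{"tx": 0,"ty": 0,"tz": 0,"turn": 0}])

```text
time_s: 18.2
ee_pos: [0.5821, -0.1369, 0.2214]
tool_rot: [[0.993, 0.118, -0.001], [0.118, -0.993, 0.0], [-0.001, -0.0, -1.0]]
force: [-0.6, 0.8, 0.2]
opening: 0.0938
```

Run:
```python
from h import *
im=arm.get_image('wrist'); cv2.imwrite('pics/w5.png',im['frame'][:,:,::-1])
x,y,r,z,k,L=captop(im,(.5825,-.137),(.108,.135)); d=L-[x,y]; print('cap',x,y,r,z,len(L),'line ang',np.arctan2(*d.mean(0)[::-1]))
v=cv2.fitLine(L.astype(np.float32),cv2.DIST_HUBER,0,.001,.001).ravel(); print('fit',np.arctan2(v[1],v[0]))
P,ok=cloud(im); q=ok&(abs(P[...,2]-.073)<.006)&(np.hypot(P[...,0]-x,P[...,1]-y)<.06)
(X,Y),R=cv2.minEnclosingCircle(P[q][:,:2].astype(np.float32)); print('shoulder',X,Y,R)
g=im['frame'].astype(int).sum(-1); rr=np.hypot(P[...,0]-X,P[...,1]-Y); A=P[q&(g<230)&(rr>.035)&(rr<.053)][:,:2]-[.5823,-.1368]
A=A[abs(np.arctan2(A[:,1],A[:,0])-.2)<.25]; print('arrow',np.arctan2(*A.mean(0)[::-1]),len(A))
print(arm.observe()['time_s'])
```

```text
cap 0.5821486711502075 -0.13740333914756775 0.033933378756046295 0.11713527469745713 67 line ang 0.20256069001255406
fit 0.22485498
shoulder 0.5827987790107727 -0.13659048080444336 0.05636648088693619
arrow 0.19420649344816343 75
18.25
```

View pics/w5.png

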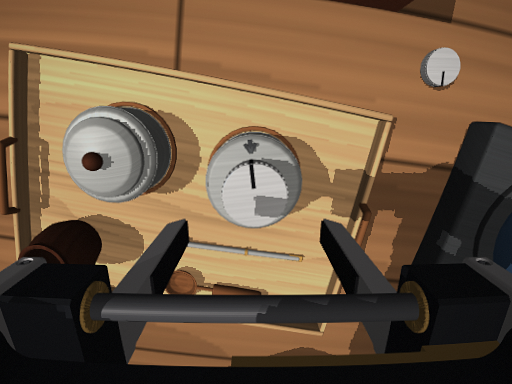

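With the cap let go, its top is 9.1 mm lower than at the start, which puts it about 86 mm above the tin's origin, locked. The line at (252,174) faces the arrow at (250,147), at 0.20–0.22 rad against 0.19. I'll hand the job in.

```bash
python3 -c "
from plant import arm
print(arm.close_job())"
```

```text
the job is handed in; nothing more can be done
None
```

The yerbera is closed and locked, with the engraved line facing the pointer, and I handed the job in at about 18 s of the 58 s allowed. The system gave no verdict.

**What I did:** I gripped the cap by its rim and pressed with at most 9 N while turning it clockwise. After about 0.48 rad the lugs dropped into their slots. I pressed the cap home, where the wrist force peaked at 14 N, and turned it on about 0.92 rad to the pointer. Then I let go and lifted clear.

**Last checks, with the cap released:**
- **Locked:** the cap's top is 9.1 mm below where it started, so its origin is about 86 mm above the tin's (limit 88.5 mm).
- **Line on the pointer:** the line measured 0.20 rad by one method and 0.22 by another, against 0.19 for the pointer. That is under 1 mm sideways at the mark (limit 4.5 mm).
- **Centred:** the cap is about 1 mm off the tin's axis (limit 4 mm).
- **Other things on the tray:** the arm only went near the cap, and nothing looked moved in the last picture. I did not measure their positions.

**What went wrong or disagreed:**
- The first three move calls were refused because every row needs all four values. The arm did not move.
- While the cap was still gripped, one reading put the line at 0.10 rad. I discounted it because the fingers had spoiled the circle fit, and the two measurements after release did not bear it out.

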